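# Pull down the dust collector's hatch with the hooked rod

## Robot

A 6-joint arm with a two-finger parallel gripper is mounted at the origin on the work surface. World frame = base frame: x ahead of the robot, y to its left, z up, the work surface at z = 0. Lengths are in mm, angles in rad, forces in N, time in s.
With the tool pointing down it reaches from about 275 to 750 mm from the base axis. Payload 10.2 kg.
Tool frame: the origin (TCP) lies at the very end of the fingers, on their centre line; the grasp point (between the pads) lies ctrl.grip_depth behind it (ctrl.grip_depth is the distance from the TCP to the grasp point, in mm); z points along the fingers, y is the direction in which the jaws open and shut (so a half turn about z gives the same grasp; the last joint's range is limited). The gripper opens to 85 mm and grips with 20 to 120 N. Pads are 22 mm wide; open, the fingers measure 114 mm over their backs; the gripper's body (76 mm by 85 mm) begins 54 mm behind the grasp point. The pads swing forward as they close: fully open they stand 13 mm farther back than shut.
Start: joints at [0.995, 0.313, 1.498, -0, 1.331, -0.223], TCP at [181.414, 492.666, 231.294] pointing down, gripper open.
Joint ranges: [-2.94, 2.94], [-0.97, 2.17], [0.19, 2.56], [-1.23, 4.37], [0.02, 3.11], [-2.88, 2.88]. Speed limits (rad/s): [2.39, 2.39, 3.01, 3.14, 3.14, 3.14].

## Interface

Orientations are given as a unit quaternion [w, x, y, z].
In Python, from rig import telemetry, eyes, ctrl, nets gives the robot as it stands. The module is installed in compiled form; this text tells all that it offers.
- The arm moves only by the tool drive_tool, never from a script. Its argument "series" is text: rows parted by semicolons, each of 7 numbers parted by spaces: the shift along the tool's x, y, z normalised to -1 to 1, where 1 is 0.12 m, then the turn, a rotation vector about the tool's x, y, z normalised to -1 to 1, where 1 is 0.5 rad, then the opening, from 0 (shut) to 1 (fully open). In form: tx ty tz wx wy wz hand; .... A call has 1 to 20 rows; each row is the pose to reach, as a shift and turn from the pose measured when the call began, along the tool's axes at that moment; what a row does not reach only later rows make up. A row lasts 1/10 s, in which the tool goes at most 50 mm and 8.59 degrees, less where a joint would pass 70% of its speed; a pose out of reach is approached as far as the arm can. A call with a number of a shift or a turn outside -1 to 1 is refused whole. A call with a gripper value outside its range is refused whole. The fingers move at their own pace and stop on an object; "newtons" is the grip in N (left out, the last holds). Time passes only in rows, so rows that repeat a pose let the fingers close. It gives the time, the measured TCP pose, the force and the opening at its end, in the units of the state.
- telemetry.sense(): the state, without advancing time (a new reading comes with each control period).
- eyes.capture(name): name is "side" or "top"; returns a dict with "frame" (400x640x3 uint8, red, green, blue), "fx", "fy", "cx", "cy" (pixels), "view" (4x4, takes a point from world to camera coordinates). Camera axes: x right, y up, looking along -z (the intrinsics and any distortion apply to the point x, -y, -z); pixel columns grow to the right and rows downward; lengths in mm; the calibration is good to about 2 mm. A picture is of the moment at which its call begins. There is no depth.
- ctrl.finish_job(): hands the job in, once; it reports no verdict.
Trained networks look in a picture, given as the dict that the camera call returned (one of the last four; its "shot" number tells which), for a name from the list of things; names that differ only in an ending like _2 or _b are one class to them, and where a whole thing is asked for, a point or a joint stands for the part that bears it (a point fixed in the world has none). Each returns a list of dicts, best first, with "confidence" (0 to 1); they miss things now and then, are a little off and sometimes report something else, mostly with a low value. They report only what shows in the picture. A call takes as long as a camera call. They do not tell look-alikes from the thing itself.
- nets.spot_in(name, picture): "rect" ([left, top, right, bottom] in pixels, round what is visible of it).
The state is a dict: "time_s": time; "joints": joint angles; "dq": joint speeds; "tau": joint torques, N m; "eef_pos": TCP position; "ee_rot": TCP orientation; "force": force on the tool from outside, world axes, zero at the start; "wrist_torque": the same for the moment, N m; "grip_width": opening from 0.0 (shut) to 1.0 (fully open).
Only numpy, scipy, OpenCV 4.12 (cv2) and the standard library are available. Lean on these libraries where they do the work, as an engineer would, in place of code of your own. Each camera call takes 0.05 s, during which the arm holds its last target. There are 200 camera calls.

## Task

Take the hooked rod from its wooden cradle, drop its hook down through the brass eye at the top of the dust collector's hatch, and with it gently swing the hatch down onto the red ball of its rest post; seat it there with a steady pull of about 12 N for a second, never over 18 N on the way. Then unhook the rod, leaving the hatch sitting on the ball, and lay it back in the cradle as it was, hook hanging down. Touch the collector with nothing but the rod and leave everything else on the bench where it is.

Things in the scene. Friction and masses are not known exactly. Their poses are not given: they have to be found in the camera images.
- rod: Hooked rod, about 0.12 kg: square light-wood handle 150 long, 18 x 18 mm, then a brass collar and a 6 mm steel shank bent square down at its end into a straight pin. Origin: centre of the handle, a good place to grip across its 18 mm sides. x runs along the rod to the hook, z up, away from the pin. In the cradle its axis is 64 mm above the bench and nearly on the cradle's x axis.
- rod_tip (a point): Lower, rounded end of the hook's pin, at (135, 0, -36) mm in the rod's frame. The pin is 6 mm in diameter, straight, square to the rod, its centre line at x = 135 mm.
- cradle: Dark wood cradle, fixed: base 150 x 60 x 8 mm and two notched posts 14 mm thick at x = -55 and +55 mm; the gripper has room between them. Notch floors 55 mm above the bench, about 22 mm wide there, flaring to 31; cheeks up to 74 mm high. Origin: centre of the underside; x along the rod lying in it, to the hook end.
- collector: Green bench dust collector, fixed, 260 deep (x) x 300 wide (y) x 300 mm high, its front looking along its own -x. Origin: centre of the underside. The dark steel hatch in its front, 264 wide x 200 high x 12 mm thick, is hinged along its lower edge and swings outwards and down.
- eye (a point): Centre of the hole of the brass eye, a flat loop of 4 mm round bar in front of the middle of the hatch's top edge. Hatch shut: hole vertical, open above and below, 22 mm long in x and 8.5 mm wide in y, 291 mm above the bench. Front bar's centre line 13 mm out (-x). Frame turns with the hatch: -x out from its face, z along it from the hinge to the top. Lies at (-17, 0, 206) mm from the hinge.
- hatch_hinge (a point): Middle of the hatch's hinge line, 85 mm above the bench and 124 mm in front of the collector's origin; the hinge line runs along y, the frame turns with the hatch.
- hatch (a joint): Hatch angle, rad: 0 shut (upright), growing as it swings out and down, until its outer face meets the rest post's ball, between about 0.8 and 1.0. It starts shut or up to 0.12 ajar. Stiff hinge, about 0.8 N m friction: stays where it is left; 4 to 6 N at the eye moves it. A vertical pin fits the eye all the way; let it sink with the eye's front bar or a little faster, as it binds when it slides up through the eye.
- pad (a point): Centre of the red rubber ball, 24 mm diameter, on top of the fixed steel rest post that stands on the bench in front of the hatch, 45 mm to the side of the eye; the centre is 165 mm above the bench. The hatch's outer face, 6 mm in front of the hinge line, lands on it. How far out from the hatch the post stands differs each time. The ball hardly gives.
- loupe: Black eye loupe standing on the bench, 44 mm diameter, 50 high, bystander. Origin: centre of its underside.
- jar_a: Black jar with grey lid, 44 mm diameter, 55 high, bystander. Origin: centre of its underside.
- jar_b: The same kind of jar, bystander.
- spool: Wooden spool of binding wire, 48 mm diameter, 50 high, bystander. Origin: centre of its underside.
- ring_a: Brass ring lying flat, 24 mm outside, 5 high, bystander. Origin: centre of its underside.
- ring_b: Steel ring of the same size, bystander.
- caliper: Steel caliper lying flat, 160 mm long, 7 high, bystander. Origin: underside, middle of its beam.
- graver: Graver with a mushroom-shaped wooden handle, lying, 110 mm long, 36 high, bystander. Origin: on the bench below its middle.
Not all that is in view belongs to the job. Of the things that look like the part that bears pad, take the one that is nearest to the robot's base at the start.

How it is judged:
By the outcome, as a careful person would: the job done as asked, in the order asked, and still so for the second after the job is handed in, with the robot touching nothing.
It also fails if it takes over 72 s, if anything falls off the work surface, if the arm or the gripper's body presses on something with over 40 N, if the wrist force passes 120 N, or if a joint passes its speed limit or range.

## Working session

There is one attempt and no reset: what is moved stays moved. The work goes in short steps, Python scripts to look and compute and a tool call to move; the robot and the scene stay as the last step left them, time stands still between calls to the robot, and variables do not carry over. Pictures are saved under pics/ and viewed, about 8 in all and at most 12, crops included, and the job is handed in when it is done.

Besides the shell and the picture viewer there is one more tool, called as name(argument=value, ...) on one line, values as JSON. drive_tool: Moves the arm, as the interface text tells. Scaled input: -1 to 1 covers 0.12 m each way for a shift and 0.5 rad each way for a turn. Its arguments: {"type":"object","properties":{"series":{"type":"string"},"newtons":{"type":"number"}},"required":["series"]}

```bash
mkdir -p pics; ls; cat > h.py <<'E'
import numpy as np, cv2
from rig import telemetry, eyes, ctrl, nets
def save(p,n,crop=None,s=1):
    f=p["frame"][:,:,::-1]
    if crop: l,t,r,b=crop; f=f[t:b,l:r]
    cv2.imwrite("pics/"+n,cv2.resize(f,None,fx=s,fy=s,interpolation=cv2.INTER_CUBIC))
def proj(p,X):
    c=p["view"]@np.r_[X,1.]
    return np.array([p["cx"]+p["fx"]*c[0]/-c[2],p["cy"]+p["fy"]*-c[1]/-c[2]])
def ray(p,uv):
    d=np.array([(uv[0]-p["cx"])/p["fx"],-(uv[1]-p["cy"])/p["fy"],-1.])
    R=p["view"][:3,:3];t=p["view"][:3,3]
    return -R.T@t,R.T@d/np.linalg.norm(d)
def atz(p,uv,z):
    o,d=ray(p,uv);return o+d*(z-o[2])/d[2]
def tri(*a):
    A=0;b=0
    for p,uv in a:
        o,d=ray(p,uv);P=np.eye(3)-np.outer(d,d);A=A+P;b=b+P@o
    X=np.linalg.solve(A,b);return X,[np.round(proj(p,X)-uv,1) for p,uv in a]
E
python3 - <<'E'
from h import *
print(telemetry.sense(), ctrl.grip_depth)
for n in("side","top"):
    p=eyes.capture(n);save(p,n+"0.png")
    print(n,[k for k in p],p["fx"],p["fy"],p["cx"],p["cy"],p["view"].round(3).tolist(), p.get("dist"))
    for t in "rod rod_tip cradle collector eye hatch hatch_hinge pad loupe jar_a spool ring_a caliper graver".split():
        try: print(t,[(np.round(d["rect"]).tolist(),round(d["confidence"],2)) for d in nets.spot_in(t,p)][:5])
        except Exception as e: print(t,e)
E
```

```text
pics
{'time_s': 0.0, 'joints': array([ 9.94630011e-01,  3.13483699e-01,  1.49845670e+00,  2.31201746e-08,
        1.33099469e+00, -2.23410522e-01]), 'dq': array([ 6.26735911e-04,  6.30386473e-05, -9.87473138e-04,  3.32184595e-04,
        1.24826549e-03,  3.20467169e-04]), 'tau': array([-3.91747235e-04, -4.12252343e+01, -2.59744102e+01, -2.20333741e-04,
        4.15917064e-03,  4.02602410e-06]), 'eef_pos': array([181.24989657, 492.44119713, 230.71045049]), 'ee_rot': array([-2.61263940e-04,  1.75464787e-01,  9.84485479e-01, -6.18283188e-04]), 'force': array([-0.34443313, -0.18570713,  0.41393847]), 'wrist_torque': array([-0.04583584, -0.0284287 , -0.01321456]), 'grip_width': 1.003169456065126} 18.700000000000003
side ['frame', 'fx', 'fy', 'cx', 'cy', 'view', 'shot'] 493.8126281784046 493.8126281784046 315.00025676070226 198.7444910032548 [[0.43, 0.903, 0.012, -200.756], [-0.644, 0.297, 0.705, 224.527], [0.632, -0.311, 0.71, -1723.181], [0.0, 0.0, 0.0, 1.0]] None
rod [([361.0, 189.0, 416.0, 233.0], 0.67), ([225.0, 153.0, 272.0, 282.0], 0.34)]
rod_tip [([374.0, 189.0, 412.0, 219.0], 0.9)
[... 1098 characters left out ...]
33), ([212.0, 252.0, 227.0, 279.0], 0.28)]
collector [([390.0, 146.0, 531.0, 280.0], 0.64)]
eye [([391.0, 156.0, 410.0, 268.0], 0.91)]
hatch [([392.0, 153.0, 407.0, 269.0], 0.98)]
hatch_hinge [([393.0, 155.0, 409.0, 269.0], 0.67)]
pad [([314.0, 156.0, 326.0, 176.0], 0.7), ([336.0, 192.0, 354.0, 206.0], 0.66), ([270.0, 159.0, 285.0, 183.0], 0.56)]
loupe [([279.0, 136.0, 292.0, 147.0], 0.71)]
jar_a [([244.0, 130.0, 264.0, 154.0], 0.53), ([216.0, 149.0, 235.0, 168.0], 0.46), ([388.0, 155.0, 411.0, 270.0], 0.36)]
spool [([311.0, 243.0, 331.0, 255.0], 0.51), ([220.0, 188.0, 276.0, 226.0], 0.29)]
ring_a []
caliper [([313.0, 123.0, 360.0, 147.0], 0.69)]
graver [([214.0, 264.0, 229.0, 281.0], 0.52)]
```

View pics/side0.png

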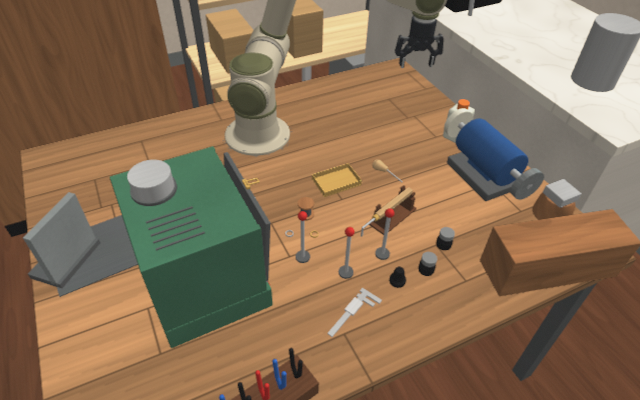

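View pics/top0.png

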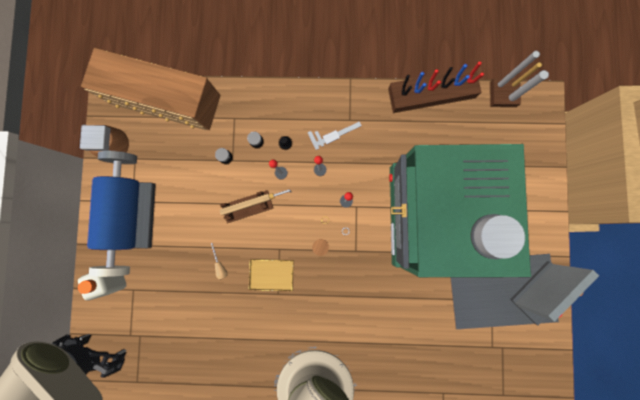

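```bash
python3 - <<'E'
from h import *
s=eyes.capture("side");t=eyes.capture("top")
a=cv2.resize(s["frame"][140:290,220:420,::-1],None,fx=4,fy=4,interpolation=cv2.INTER_CUBIC);cv2.imwrite("pics/s1.png",a)
a=cv2.resize(t["frame"][140:280,210:415,::-1],None,fx=3.9,fy=3.9,interpolation=cv2.INTER_CUBIC);cv2.imwrite("pics/t1.png",a)
E
```

```text
(no output)
```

View pics/s1.png

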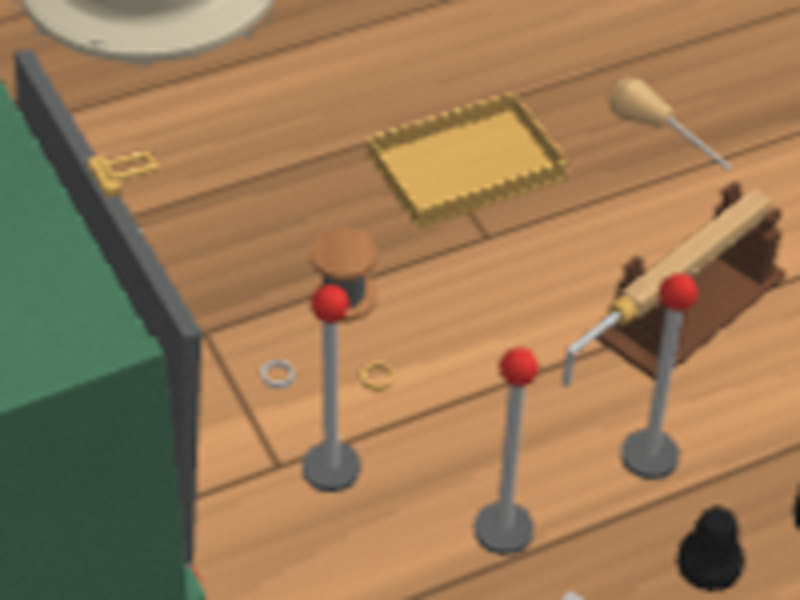

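View pics/t1.png

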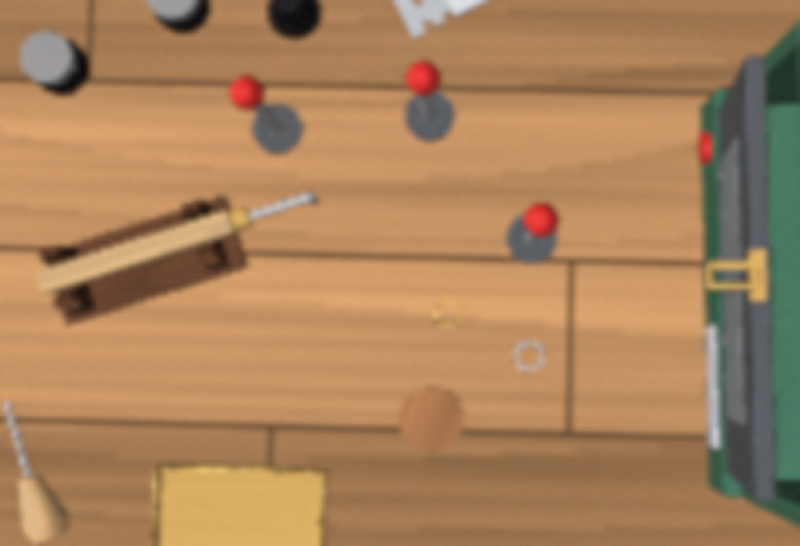

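```bash
python3 - <<'E'
from h import *
s=eyes.capture("side");t=eyes.capture("top")
S=lambda u,v:np.array([220+u/4-.4,140+v/4-.4]);T=lambda u,v:np.array([210+u/3.9-.4,140+v/3.9-.4])
for n,a,b in [("eyehole",(131,165),(728,276)),("frontbar",(154,161),(710,276)),("ballA",(331,302),(540,219)),("ballB",(519,366),(423,78)),("ballC",(678,292),(247,92)),
 ("tail",(762,203),(45,278)),("collar",(627,305),(240,218)),("elbow",(572,350),(315,198)),("hatchL",(190,337),(757,60)),("hatchR",(25,55),(765,493))]:
    X,e=tri((s,S(*a)),(t,T(*b)));print(n,X.round(1),e)
# subpixel red centroids
for p in(s,t):
    f=p["frame"].astype(int);m=((f[...,0]>150)&(f[...,1]<80)&(f[...,2]<80)).astype(np.uint8)
    n,_,st,c=cv2.connectedComponentsWithStats(m)
    print([(c[i].round(1).tolist(),st[i,4]) for i in range(1,n) if st[i,4]>8])
E
```

```text
eyehole [ 515.9 -185.6  289.6] [array([0.5, 0. ]), array([0.4, 0.2])]
frontbar [ 516.4 -173.6  288.7] [array([-0.3, -0. ]), array([-0.3, -0.1])]
ballA [558.6 -80.1 168.4] [array([ 0.3, -0. ]), array([0.2, 0.1])]
ballB [653.4   1.1 167.7] [array([ 0.2, -0. ]), array([0.2, 0.1])]
ballC [641.4 120.7 167.9] [array([ 0.3, -0. ]), array([0.2, 0.1])]
tail [516.2 282.2  69. ] [array([ 0.1, -0. ]), array([0.1, 0.1])]
collar [564.2 138.8  71.9] [array([-0.2,  0. ]), array([-0.2, -0.1])]
elbow [581.2  84.9  68.1] [array([-0.7,  0.1]), array([-0.6, -0.3])]
hatchL [ 646.7 -202.5  282.3] [array([0., 0.]), array([0., 0.])]
hatchR [ 390.1 -208.6  283.8] [array([0.3, 0. ]), array([0.3, 0.1])]
[([390.5, 211.4], np.int32(35)), ([302.8, 214.2], np.int32(45)), ([350.1, 230.2], np.int32(36)), ([258.4, 373.8], np.int32(24)), ([266.5, 384.9], np.int32(15)), ([262.8, 390.6], np.int32(16))]
[([478.8, 62.8], np.int32(13)), ([435.9, 70.7], np.int32(9)), ([480.4, 74.4], np.int32(16)), ([470.1, 80.1], np.int32(14)), ([438.4, 81.6], np.int32(13)), ([429.7, 86.6], np.int32(18)), ([317.7, 159.4], np.int32(43)), ([272.4, 163.3], np.int32(39)), ([390.3, 177.2], np.int32(16)), ([348.1, 195.8], np.int32(52))]
```

```bash
cat >> h.py <<'E'
from scipy.spatial.transform import Rotation as Ro
def cur():
    s=telemetry.sense();q=s["ee_rot"];return s["eef_pos"],Ro.from_quat([q[1],q[2],q[3],q[0]]),s
def down(yaw): # tool x at yaw (deg), z down
    x=np.array([np.cos(np.radians(yaw)),np.sin(np.radians(yaw)),0]);z=np.array([0,0,-1.])
    return Ro.from_matrix(np.c_[x,np.cross(z,x),z])
def step(P,yaw,p=None,R=None):
    if p is None:p,R,_=cur()
    Rt=down(yaw)
    return (R.inv().apply(np.array(P)-p)/120).round(3),((R.inv()*Rt).as_rotvec()/.5).round(3)
E
python3 - <<'E'
from h import *
tgt=[(270,405,230,131.5),(400,310,230,108.3),(539.4,211.8,150,108.3),(539.4,211.8,46,108.3)]
p=R=None
for t in tgt:
    print(*step(t[:3],t[3],p,R)); p=np.array(t[:3]);R=down(t[3])
E
```

```text
[-0.945 -0.43   0.011] [-0.    -0.     0.987]
[-1.311  0.287  0.   ] [0.   0.   0.81]
[-1.142  0.846  0.667] [0. 0. 0.]
[0.    0.    0.867] [0. 0. 0.]
```

drive_tool(series="-0.95 -0.43 0 0 0 0.987 1;-0.95 -0.43 0 0 0 0.987 1;-0.95 -0.43 0 0 0 0.987 1;-0.95 -0.43 0 0 0 0.987 1;-0.95 -0.43 0 0 0 0.987 1", newtons=60)

```text
time_s: 2.2
eef_pos: [271.1, 404.5, 231.4]
ee_rot: [0.0, 0.411, 0.911, 0.0]
force: [0.1, 0.3, 0.0]
grip_width: 0.998
```

drive_tool(series="-1 0.35 0 0 0 0.81 1;-1 0.35 0 0 0 0.81 1;-1 0.35 0 0 0 0.81 1;-1 0.35 0 0 0 0.81 1;-1 0.35 0 0 0 0.81 1")

```text
time_s: 2.7
eef_pos: [381.6, 342.6, 231.2]
ee_rot: [-0.0, 0.585, 0.811, -0.0]
force: [-1.0, -0.2, 0.6]
grip_width: 0.998
```

```bash
python3 - <<'E'
from h import *
p,R,s=cur();print(p,s["time_s"],step((539.4,211.8,110),108.3))
E
```

```text
[381.58520541 342.57739038 231.22149719] 2.7 (array([-1.449,  0.906,  1.009]), array([-0.001, -0.001,  0.002]))
```

drive_tool(series="-1 0.9 0.25 0 0 0 1;-1 0.9 0.25 0 0 0 1;-1 0.9 0.25 0 0 0 1;-1 0.9 0.25 0 0 0 1;-1 0.9 0.25 0 0 0 1")

```text
time_s: 3.2
eef_pos: [521.8, 262.8, 200.3]
ee_rot: [-0.001, 0.585, 0.811, -0.001]
force: [0.1, 1.2, -0.6]
grip_width: 0.998
```

drive_tool(series="-0.45 0 0.3 0 0 0 1;-0.45 0 0.76 0 0 0 1;-0.45 0 0.76 0 0 0 1;-0.45 0 0.76 0 0 0 1;-0.45 0 0.76 0 0 0 1")

```text
time_s: 3.7
eef_pos: [538.3, 213.3, 110.7]
ee_rot: [-0.0, 0.584, 0.812, 0.0]
force: [0.8, 0.2, 0.7]
grip_width: 1.001
```

```bash
python3 - <<'E'
from h import *
p,R,s=cur();print(p,s["time_s"],step((539.4,211.8,46),108.3))
s=eyes.capture("side");t=eyes.capture("top")
a=s["frame"][170:250,330:430,::-1];b=t["frame"][170:250,200:300,::-1]
cv2.imwrite("pics/g.png",cv2.resize(np.hstack([a,b]),None,fx=4,fy=4,interpolation=cv2.INTER_CUBIC))
E
```

```text
[538.26657185 213.27735485 110.69959109] 3.7 (array([-0.015,  0.005,  0.539]), array([ 0.   , -0.001,  0.009]))
```

View pics/g.png

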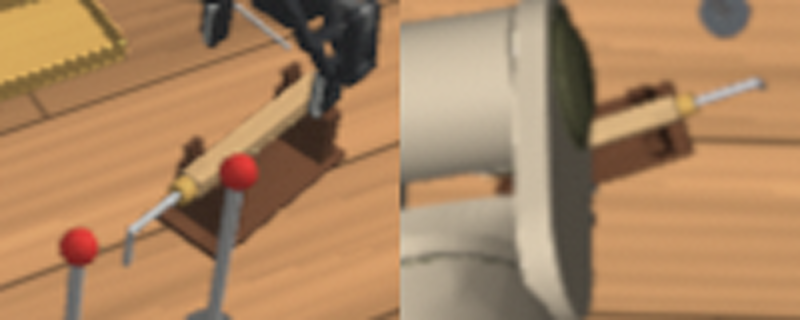

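drive_tool(series="-0.01 0 0.2 0 0 0 1;-0.01 0 0.4 0 0 0 1;-0.01 0 0.53 0 0 0 1;-0.01 0 0.53 0 0 0 1;-0.01 0 0.53 0 0 0 1")

```text
time_s: 4.3
eef_pos: [539.9, 212.4, 48.9]
ee_rot: [0.001, 0.584, 0.812, 0.001]
force: [1.0, -0.6, 0.3]
grip_width: 1.002
```

```bash
python3 - <<'E'
from h import *
s=eyes.capture("side");p,R,_=cur()
print(p)
# axis points predicted: rod origin, collar, elbow in image if rod at (539.4,211.8,64)
d=np.array([65,-197,0])/207.5
for k in(-75,0,75,135): print(k,proj(s,np.array([539.4,211.8,66])+k*d).round(1))
print("grasp",proj(s,p+[0,0,18.7]).round(1))
save(s,"g2.png",(340,170,440,245),6)
E
```

```text
[540.08457137 212.33311954  49.18394227]
-75 [410.3 190.9]
0 [393.7 203.5]
75 [376.2 216.8]
135 [361.5 227.9]
grasp [394.1 203.2]
```

View pics/g2.png

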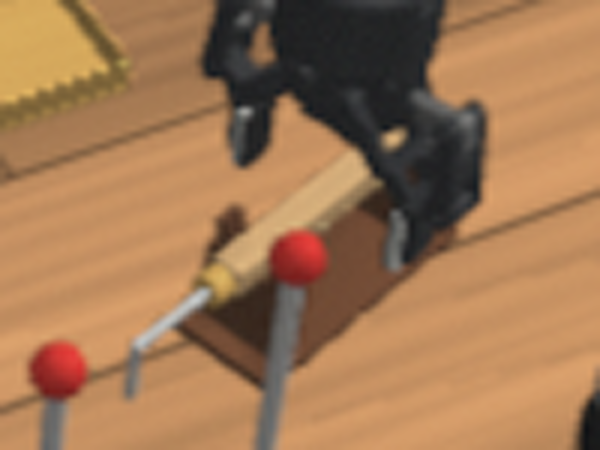

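drive_tool(series="0 0 0.03 0 0 0 1;0 0 0.03 0 0 0 0.1;0 0 0.03 0 0 0 0.1;0 0 0.03 0 0 0 0;0 0 0.03 0 0 0 0;0 0 0.03 0 0 0 0;0 0 0.03 0 0 0 0;0 0 0.03 0 0 0 0;0 0 0.03 0 0 0 0", newtons=70)

```text
time_s: 5.25
eef_pos: [539.7, 212.2, 45.8]
ee_rot: [0.001, 0.584, 0.812, 0.001]
force: [-4.5, -1.5, 5.0]
grip_width: 0.197
```

```bash
python3 - <<'E'
from h import *
p,R,s=cur();print(p,np.degrees(np.arctan2(*R.as_matrix()[[1,0],0])),s["force"],s["wrist_torque"],s["grip_width"])
E
```

```text
[539.69086756 212.16380566  45.83092138] 108.57413267337141 [-4.46184815 -1.47105505  5.02889488] [-0.31437291  0.71127976  0.20608463] 0.19676836044907386
```

drive_tool(series="0 0 -0.2 0 0 0 0;0 0 -0.5 0 0 0 0;0 0 -0.9 0 0 0 0;0 0 -1 0 0 0 0;0 0 -1 0 0 0 0")

```text
time_s: 5.75
eef_pos: [540.1, 212.3, 167.3]
ee_rot: [0.002, 0.584, 0.812, 0.002]
force: [-0.8, 0.4, -1.8]
grip_width: 0.199
```

drive_tool(series="0 0 -0.4 0 0 0.2 0;0 0 -0.8 0 0 0.4 0;0 0 -1 0 0 0.6 0;0 0 -1 0 0 0.6 0;0 0 -1 0 0 0.6 0")

```text
time_s: 6.25
eef_pos: [538.9, 212.0, 284.6]
ee_rot: [0.001, 0.698, 0.716, 0.001]
force: [-0.4, 0.4, -2.2]
grip_width: 0.199
```

```bash
python3 - <<'E'
from h import *
p,R,s=cur();print(p,s["time_s"],s["force"],s["grip_width"],step((512,-5,335),91.4))
E
```

```text
[538.89542381 212.00926979 284.59912332] 6.25 [-0.43805298  0.38567137 -2.20008689] 0.19937401748596764 (array([-1.802, -0.27 , -0.422]), array([ 0.005, -0.001,  0.003]))
```

drive_tool(series="-0.3 -0.05 -0.2 0 0 0 0;-0.6 -0.1 -0.42 0 0 0 0;-0.9 -0.2 -0.42 0 0 0 0;-0.9 -0.27 -0.42 0 0 0 0;-0.9 -0.27 -0.42 0 0 0 0")

```text
time_s: 6.75
eef_pos: [508.3, 102.9, 332.8]
ee_rot: [-0.001, 0.698, 0.716, -0.0]
force: [-0.7, -0.2, -0.5]
grip_width: 0.197
```

drive_tool(series="-0.3 0 0 0 0 0 0;-0.6 0 0 0 0 0 0;-0.9 0 0 0 0 0 0;-0.9 0 0 0 0 0 0;-0.9 0 0 0 0 0 0;-0.9 0 0 0 0 0 0")

```text
time_s: 7.35
eef_pos: [511.2, -3.7, 331.8]
ee_rot: [-0.002, 0.697, 0.717, -0.0]
force: [0.4, -0.4, -1.0]
grip_width: 0.195
```

```bash
python3 - <<'E'
from h import *
p,R,_=cur();print(p,R.as_matrix()[:,0])
s=eyes.capture("side");t=eyes.capture("top")
e=np.array([516,-186,290.]);print(proj(s,e),proj(t,e))
tip=p+[0,0,20]+135*-R.as_matrix()[:,0];print("axis-at-pin",tip,proj(s,tip),proj(t,tip))
a=s["frame"][140:240,220:320,::-1];b=t["frame"][150:250,330:430,::-1]
np.savez("f1.npz",a=s["frame"],b=t["frame"])
cv2.imwrite("pics/e.png",cv2.resize(np.hstack([a,b]),None,fx=4,fy=4,interpolation=cv2.INTER_CUBIC))
E
```

```text
[511.22662568  -3.71537197 331.80464217] [-0.02763505  0.99961609  0.00199362]
[252.64585046 180.85320876] [396.90095768 210.50671928]
axis-at-pin [ 514.95735778 -138.66354425  351.53550373] [270.28655457 154.43042037] [379.65956137 208.98940855]
```

View pics/e.png

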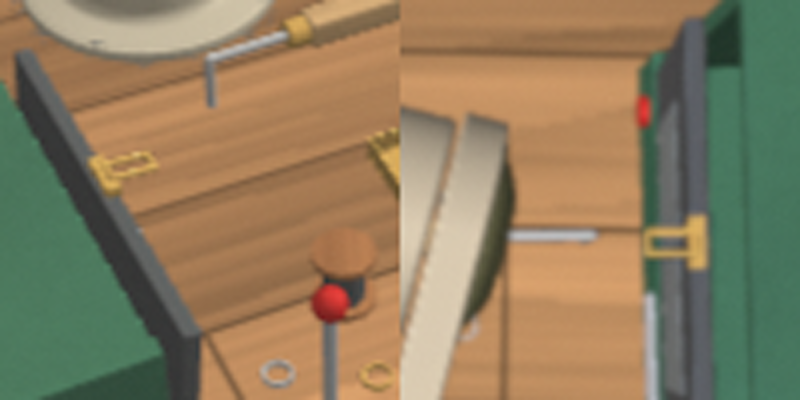

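```bash
cat >> h.py <<'E'
def meas(t,c0,c1,r0,r1,kind):
    """column-wise row centroid of thing in top frame"""
    f=t["frame"][r0:r1,c0:c1].astype(float)
    if kind=="eye": w=np.clip(np.minimum(f[...,0],f[...,1])-f[...,2]-60,0,None)
    else: w=np.clip(40-(f[...,0]-f[...,2]),0,None)
    rr=np.arange(r0,r1)[:,None]
    return (w*rr).sum(0)/(w.sum(0)+1e-6), w.sum(0)
E
python3 - <<'E'
from h import *
t=eyes.capture("top");f=t["frame"]
print("cam",ray(t,(320,200))[0])
for k,c in(("eye",(386,410,200,222)),("sh",(350,384,203,215))):
    r,w=meas(t,*c,k);print(k,[(c[0]+i,round(a,2),int(b)) for i,(a,b) in enumerate(zip(r,w)) if b>5])
print(f[200:222,390:408].astype(int)[...,0]-f[200:222,390:408,2])
E
```

```text
cam [ 466.45981141  -32.99552626 1165.06222896]
eye [(392, np.float64(211.09), 11), (393, np.float64(211.18), 11), (394, np.float64(210.22), 9), (395, np.float64(210.14), 7), (401, np.float64(208.0), 15), (402, np.float64(208.22), 51), (403, np.float64(209.64), 154), (404, np.float64(209.94), 154), (405, np.float64(210.0), 81)]
sh [(350, np.float64(210.93), 73), (351, np.float64(209.48), 126), (352, np.float64(208.87), 166), (353, np.float64(208.94), 197), (354, np.float64(208.85), 228), (355, np.float64(208.02), 224), (356, np.float64(206.4), 181), (357, np.float64(206.83), 128), (358, np.float64(208.18), 84), (359, np.float64(208.25), 85), (360, np.float64(208.29), 83), (361, np.float64(208.27), 85), (362, np.float64(208.25), 85), (363, np.float64(208.27), 86), (364, np.float64(208.24), 87), (365, np.float64(208.24), 88), (366, np.float64(208.19), 91), (367, np.float64(208.16), 94), (368, np.float64(208.17), 92), (369, np.float64(208.17), 95), (370, np.float64(208.17), 95), (371, np.float64(208.18), 95), (372, np.float64(208.17), 93), (373, np.float64(208.12), 90), (374, np.float64
[... 1091 characters left out ...]
 98 116 112 104  67  17]
 [ 72  78  95  96  93  93  91  92  90  88  90  95 105 115 114 105  67  18]
 [ 63  40  45  48  45  46  44  43  39  35  40  60  91 108 116 108  69  18]
 [ 62  14  -6  -9  -9  -4  -1   1  -1  -5   0  37  89 112 117 109  67  16]
 [ 61  13 -12 -16 -16  -8  -1  -1  -3  -6  -3  29  77  97 100  91  54  12]
 [ 63  14 -12 -16 -14  -7  -1   0  -2  -5  -4  11  35  41  40  34  14  -5]
 [ 66  18 -10 -16 -15  -7  -1   0  -1  -6  -6  -2   1  -2  -4  -5  -7 -11]
 [ 69  24  -9 -16 -17  -7  -1   0  -1  -5  -4  -2  -5  -9 -10 -10 -10 -12]
 [ 71  27  -8 -15 -16  -7   0   0  -1  -3  -2   0  -4  -8  -9  -9  -9 -12]
 [ 73  27  -7 -14 -15  -7  -1   1  -1  -3  -2  -1  -4  -8 -10  -8  -9 -11]]
```

```bash
python3 - <<'E'
from h import *
t=eyes.capture("top");p,R,_=cur();print("tcp",p)
for z in(287,291): print("eye",z,atz(t,(397,210.18),z),"bar",atz(t,(391.5,210.18),z))
for c,r in((362,208.27),(377,208.15)): print("sh",atz(t,(c,r),p[2]+19))
f=t["frame"].astype(int);g=(f[...,0]-f[...,2]);
print(g[205:212,372:384]); 
s=eyes.capture("side");f=s["frame"].astype(int)
print((f[...,0]-f[...,2])[150:170,266:280])
y=np.clip((f[...,0]-f[...,2])-40,0,None)
print((f[...,0]-f[...,2])[175:190,240:262])
E
```

```text
tcp [511.15717233  -4.1397931  332.51808241]
eye 287 [ 516.92592751 -186.74672981  287.        ] bar [ 516.65256363 -174.17275521  287.        ]
eye 291 [ 516.69602983 -186.04631838  291.        ] bar [ 516.42391126 -173.52962435  291.        ]
sh [ 515.68240293 -101.11071044  351.51808241]
sh [ 516.62783955 -133.00072552  351.51808241]
[[ 96  97  97  97  97  98  97  97  97  98  97  97]
 [ 72  72  72  72  74  74  76  81  83  84  84  84]
 [ 21  21  20  22  21  21  27  42  62  68  68  69]
 [  1   1   2   1  -1   0   4  31  68  81  82  82]
 [  5   5   4  -1  -3   1  14  50  85  95  97  96]
 [ 49  49  47  36  32  43  57  81  96 100  99 100]
 [ 96  97  96  94  92  95  96 100 101 101 101 101]]
[[38 38 37 37 37 35 32 30 28 27 36 55 69 60]
 [37 37 34 31 29 27 25 24 35 55 53 37 23 15]
 [29 27 27 24 24 35 38 34 31 21 14 10  7  5]
 [22 22 34 43 40 18  9 11 10  7  5  5 15 26]
 [47 51 49 59 51 13  4  4  4 13 26 42 63 71]
 [75 77 75 78 54 11  4 13 43 64 69 72 70 65]
 [81 81 80 79 51 13  4 32 69 68 66 67 71 76]
 [77 77 77 79 59 18  3 29 69 73 78 82 87 91]
 [77 73 68 65 50 19  4 41 85 89 92 95 96 95
[... 1193 characters left out ...]
3  91 101 110 118 114 106  98
   89  87  87  85]
 [  0   0  19  53 102 121 106 105 110 113 118 113 105  97  91  82  82  85
   81  82  85  83]
 [  0   0   5  22  74 114 109  97 104  99  93  84  84  87  82  79  81  84
   84  85  86  85]
 [  1   0   0   3  38 102 120 118 118 109  91  83  81  85  85  84  84  84
   85  85  85  84]
 [  0  -1   1   0  19  76 113 122 121 112  92  84  85  85  86  85  85  85
   86  88  88  89]
 [  1   1   0   1   5  38  83  95  92  84  81  85  86  85  85  85  86  88
   90  91  91  91]
 [  0   0   0   1   0  20  54  73  72  64  73  85  87  88  89  90  91  92
   92  93  92  92]
 [  1   0   0   0   1   4  18  29  23  13  56  90  91  92  91  92  92  93
   93  92  93  92]]
```

```bash
python3 - <<'E'
from h import *
s=eyes.capture("side")
for z in(351,342,333,324,315.5): print(z,proj(s,np.array([516.4,-134.5,z])).round(2))
for x in((516.8,-174,289),(516.8,-187,289),(510.5,-187,289),(523,-187,289)):print(x,proj(s,np.array(x)).round(2))
print(step((510.2,-4.1-51,332.5),91.6), step((510.2,-4.1-51,332.5),92.2))
E
```

```text
351 [272.27 154.49]
342 [272.47 157.56]
333 [272.66 160.6 ]
324 [272.85 163.6 ]
315.5 [273.03 166.4 ]
(516.8, -174, 289) [257.71 179.9 ]
(516.8, -187, 289) [252.39 181.51]
(510.5, -187, 289) [251.43 179.81]
(523, -187, 289) [253.34 183.2 ]
(array([-0.421, -0.019,  0.   ]), array([-0.002, -0.002, -0.003])) (array([-0.421, -0.019,  0.   ]), array([-0.002, -0.002, -0.024]))
```

drive_tool(series="-0.15 0 0 0 0 0 0;-0.3 -0.01 0 0 0 0 0;-0.41 -0.018 0 0 0 0 0;-0.41 -0.018 0 0 0 0 0;-0.41 -0.018 0 0 0 0 0;-0.41 -0.018 0 0 0 0 0")

```text
time_s: 8.25
eef_pos: [510.3, -53.1, 332.6]
ee_rot: [-0.001, 0.697, 0.717, 0.0]
force: [-0.7, 0.0, -1.7]
grip_width: 0.2
```

```bash
python3 - <<'E'
from h import *
p,R,s=cur();print(p,R.as_matrix()[:,0],s["force"])
s=eyes.capture("side");t=eyes.capture("top")
f=t["frame"].astype(int);print((f[...,0]-f[...,2])[201:220,384:406])
a=s["frame"][140:200,230:290,::-1];b=t["frame"][180:240,360:420,::-1]
cv2.imwrite("pics/e2.png",cv2.resize(np.hstack([a,b]),None,fx=6,fy=6,interpolation=cv2.INTER_CUBIC))
E
```

```text
[510.28608069 -53.10813666 332.61202732] [-0.02721856  0.99962841  0.00147767] [-0.68071642  0.02484258 -1.69066299]
[[ 37  36  36  36  34  26  21  11  -6 -13 -11  -4  -1   0   0  -2  -2  -1
   -8 -11 -10  -8]
 [ 37  37  36  37  33  25  20  12  -4 -12 -10  -4  -1  -1   0  -3  -2   0
   -6  -7  -5  -4]
 [ 37  38  37  36  31  23  19  12  -5 -12 -11  -3  -2   0  -1  -3  -3   9
   23  27  32  34]
 [ 38  38  38  36  29  22  19  13  -5 -13 -11  -6  -2  -1  -2  -6   0  32
   72  85  90  90]
 [ 38  37  37  34  27  21  20  13   0  -8  -6  -1   2   2   0  -1   5  50
   96 112 116 107]
 [ 38  39  38  31  25  20  21  24  30  32  30  31  32  33  32  29  39  75
  108 118 118 108]
 [ 39  39  36  30  24  19  21  36  57  67  70  70  71  72  72  70  77  98
  118 122 120 108]
 [ 39  39  35  28  23  20  17  20  34  39  41  41  41  42  42  42  45  60
   91 114 116 106]
 [ 40  40  33  26  23  19  12   6   6   4   5   5   5   6   6   6   5  12
   51  99 109 103]
 [ 40  37  31  25  21  19  15   9   3  -4  -6  -5  -3  -1   0   0  -1   8
   54 104 110 103]
 [ 40  35  29  23  22  18  29  47  38  14   0   2   5   7   7   7   8  28
   82 113 112 104]
 [ 40  34  27  24  21  17  40  81  86  69  55  53  55  56  56  57  61  72
   98 115 112 103]
 [ 38  31  27  23  20  15  34  77  95  95  94  92  91  92  90  88  89  93
  105 113 114 105]
 [ 36  29  24  22  21  20  17  33  46  48  46  45  44  42  39  36  39  60
   90 108 115 109]
 [ 32  26  24  20  25  38  26   3  -7  -8  -9  -5   0  -1   0  -3   0  36
   88 110 116 108]
 [ 30  26  22  20  35  56  40   7 -12 -16 -15  -6  -2  -1  -3  -6  -3  29
   77  96  99  90]
 [ 28  25  22  19  41  66  48  11 -12 -15 -14  -6  -1  -1  -2  -5  -5  10
   35  40  40  35]
 [ 27  25  20  26  56  81  60  17 -10 -15 -16  -7  -1   0  -1  -4  -4   0
    1  -2  -4  -4]
 [ 26  24  19  36  74  90  68  25  -8 -15 -16  -7   0   0   0  -4  -3  -3
   -5  -8 -10 -10]]
```

View pics/e2.png

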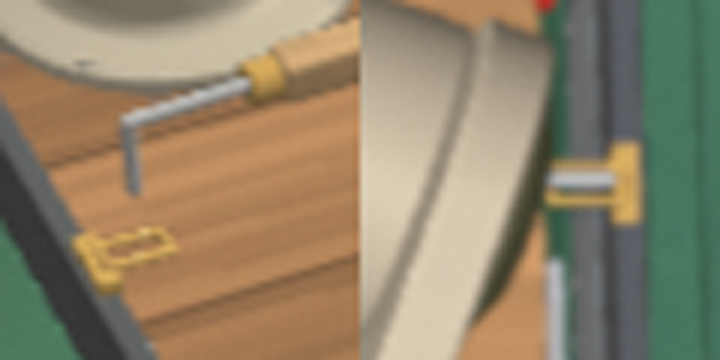

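```bash
python3 - <<'E'
from h import *
b=np.load("f1.npz")["b"].astype(int);t=eyes.capture("top");f=t["frame"].astype(int)
print("B base",b[203:217,393:400,2].mean(1).round());print("B now",f[203:217,393:400,2].mean(1).round())
d=(f-b)[203:217,393:400,2].mean(1).clip(0);print((d*np.arange(203,217)).sum()/d.sum())
print("cols",f[207:211,396:406,2].mean(0).round(),b[207:211,396:406,2].mean(0).round())
p,_,_=cur()
for x in(515.8,516.8,517.8):print(x,proj(t,np.array([x,-165,p[2]+19])).round(2))
print(atz(t,(401.3,209),351.5))
E
```

```text
B base [95. 95. 96. 94. 93. 97. 95. 93. 89. 85. 91. 84. 91. 94.]
B now [ 94.  94.  94.  92.  95. 133. 182. 175. 114.  83.  90.  83.  91.  94.]
209.3874923359902
cols [147. 147. 148. 147. 146. 142. 120.  98.  92.  95.] [100. 100. 100.  98.  88.  82.  88.  93.  93.  96.]
515.8 [392.08 208.86]
516.8 [392.09 208.39]
517.8 [392.09 207.92]
[ 515.93056997 -184.54361334  351.5       ]
```

drive_tool(series="-0.03 0.012 0 0 0 0 0;-0.03 0.012 0 0 0 0 0;-0.03 0.012 0.08 0 0 0 0;-0.03 0.012 0.14 0 0 0 0;-0.03 0.012 0.14 0 0 0 0")

```text
time_s: 8.9
eef_pos: [511.4, -56.6, 314.3]
ee_rot: [-0.002, 0.697, 0.717, -0.0]
force: [-0.7, -0.2, -1.3]
grip_width: 0.199
```

```bash
python3 - <<'E'
from h import *
p,_,q=cur();print(p,q["force"])
b=np.load("f1.npz")["b"].astype(int);t=eyes.capture("top");f=t["frame"].astype(int)
print("B now",f[203:217,393:399,2].mean(1).round());print("RB now",(f[...,0]-f[...,2])[203:217,393:399].mean(1).round())
print("RB base",(b[...,0]-b[...,2])[203:217,393:399].mean(1).round())
print(step((511.6,-57,315),91.56))
E
```

```text
[511.36565141 -56.59341896 314.25743521] [-0.73870517 -0.21127549 -1.27372399]
B now [ 92.  93.  92.  91.  93. 130. 181. 174. 114.  83.  90.  81.  88.  91.]
RB now [-4. -5. -1. 31. 69. 40.  5. -1.  6. 57. 92. 44. -4. -7.]
RB base [ -5.  -6.  -2.  34.  92. 100.  34.  -2.  10.  58.  92.  44.  -4.  -7.]
(array([-0.003,  0.   ,  0.001]), array([-0.005, -0.004,  0.   ]))
```

drive_tool(series="0 0.003 0 0 0 0 0;0 0.003 0.03 0 0 0 0;0 0.003 0.06 0 0 0 0;0 0.003 0.09 0 0 0 0;0 0.003 0.09 0 0 0 0")

```text
time_s: 9.45
eef_pos: [511.7, -56.6, 303.7]
ee_rot: [-0.002, 0.697, 0.717, -0.0]
force: [-0.5, 0.2, -1.7]
grip_width: 0.197
```

drive_tool(series="0 0 0.03 0 0 0 0;0 0 0.06 0 0 0 0;0 0 0.08 0 0 0 0;0 0 0.08 0 0 0 0")

```text
time_s: 9.85
eef_pos: [511.6, -56.5, 293.6]
ee_rot: [-0.002, 0.697, 0.717, -0.001]
force: [0.2, 0.6, -1.1]
grip_width: 0.199
```

```bash
python3 - <<'E'
from h import *
p,_,q=cur();print(p,q["force"],q["wrist_torque"])
s=eyes.capture("side");t=eyes.capture("top")
a=s["frame"][150:200,230:290,::-1];b=t["frame"][185:235,370:430,::-1]
cv2.imwrite("pics/e3.png",cv2.resize(np.hstack([a,b]),None,fx=6,fy=6,interpolation=cv2.INTER_CUBIC))
E
```

```text
[511.56270648 -56.52062774 293.63768548] [ 0.21296663  0.57396846 -1.14812147] [ 0.02761283 -0.00928145  0.01256754]
```

View pics/e3.png

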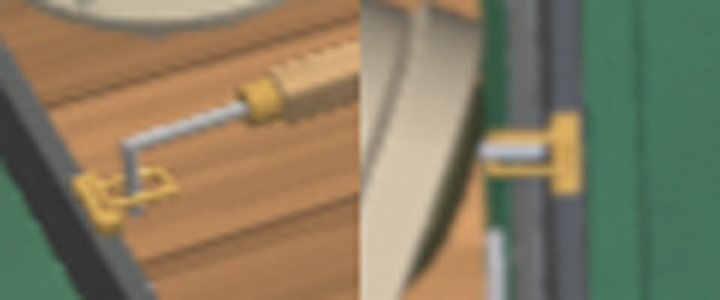

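```bash
python3 - <<'E'
from h import *
a=np.load("f1.npz")["a"].astype(int);s=eyes.capture("side")
for r in(200,): print(a[r,228:264].tolist())
for c in range(236,262,2): print(c,"roof",atz(s,(c,200),300)[:2].round(1),"hatch",atz(s,(c,200),284)[:2].round(1))
E
```

```text
[[76, 119, 93], [75, 119, 93], [75, 119, 93], [76, 119, 93], [76, 119, 92], [74, 118, 92], [76, 120, 93], [75, 120, 92], [76, 121, 93], [77, 121, 94], [77, 121, 94], [77, 121, 94], [77, 121, 94], [76, 120, 93], [76, 120, 93], [69, 103, 82], [58, 70, 62], [54, 54, 54], [55, 54, 54], [54, 55, 54], [54, 54, 53], [53, 54, 53], [54, 54, 54], [67, 70, 68], [92, 93, 92], [100, 101, 100], [98, 101, 100], [98, 100, 99], [122, 107, 93], [156, 118, 86], [166, 122, 83], [165, 122, 84], [165, 121, 83], [164, 121, 83], [163, 119, 81], [164, 121, 82]]
236 roof [ 568.5 -243.2] hatch [ 552.8 -239.5]
238 roof [ 570.3 -239.2] hatch [ 554.7 -235.4]
240 roof [ 572.2 -235.3] hatch [ 556.5 -231.4]
242 roof [ 574.  -231.4] hatch [ 558.4 -227.4]
244 roof [ 575.8 -227.4] hatch [ 560.3 -223.4]
246 roof [ 577.6 -223.5] hatch [ 562.1 -219.3]
248 roof [ 579.4 -219.5] hatch [ 564.  -215.3]
250 roof [ 581.3 -215.6] hatch [ 565.8 -211.3]
252 roof [ 583.1 -211.6] hatch [ 567.7 -207.2]
254 roof [ 584.9 -207.7] hatch [ 569.6 -203.2]
256 roof [ 586.7 -203.7] hatch [ 571.4 -199.2]
258 roof [ 588.5 -199.8] hatch [ 573.3 -195.1]
260 roof [ 590.4 -195.8] hatch [ 575.1 -191.1]
```

drive_tool(series="0 0 0.03 0 0 0 0;0 0 0.06 0 0 0 0;0 0 0.075 0 0 0 0;0 0 0.075 0 0 0 0")

```text
time_s: 10.4
eef_pos: [511.6, -56.5, 284.8]
ee_rot: [-0.002, 0.697, 0.717, -0.001]
force: [-0.2, 0.3, -1.9]
grip_width: 0.196
```

drive_tool(series="0.033 0 0 0 0 0 0;0.067 0 0 0 0 0 0;0.092 0 0.008 0 0 0 0;0.117 0 0.017 0 0 0 0;0.142 0 0.027 0 0 0 0;0.167 0 0.037 0 0 0 0")

```text
time_s: 11.0
eef_pos: [511.1, -36.4, 280.6]
ee_rot: [-0.002, 0.697, 0.717, -0.001]
force: [0.9, -3.3, 1.0]
grip_width: 0.194
```

drive_tool(series="0.033 0 0.013 0 0 0 0;0.067 0 0.027 0 0 0 0;0.1 0 0.042 0 0 0 0;0.133 0 0.057 0 0 0 0;0.167 0 0.073 0 0 0 0")

```text
time_s: 11.5
eef_pos: [510.5, -16.0, 271.7]
ee_rot: [-0.002, 0.697, 0.717, -0.001]
force: [0.3, -3.2, -0.2]
grip_width: 0.197
```

```bash
python3 - <<'E'
from h import *
p,_,q=cur();print(p,q["force"],q["wrist_torque"])
s=eyes.capture("side");t=eyes.capture("top")
a=s["frame"][160:220,235:295,::-1];b=t["frame"][185:245,360:420,::-1]
cv2.imwrite("pics/e4.png",cv2.resize(np.hstack([a,b]),None,fx=6,fy=6,interpolation=cv2.INTER_CUBIC))
E
```

```text
[510.53711174 -16.01456411 271.66963763] [ 0.26566405 -3.24851965 -0.18069679] [-0.66328522 -0.03471469 -0.00741324]
```

View pics/e4.png

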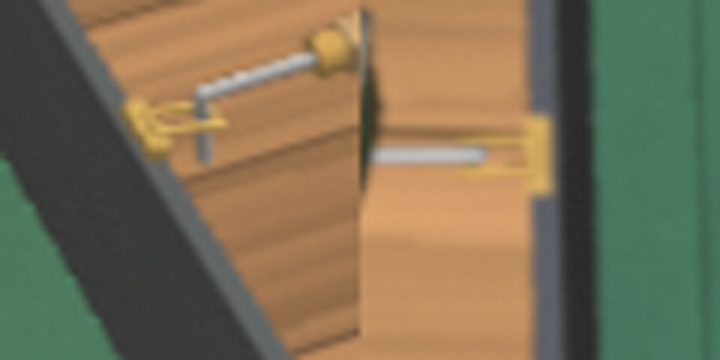

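drive_tool(series="0.033 0 0.017 0 0 0 0;0.067 0 0.035 0 0 0 0;0.1 0 0.054 0 0 0 0;0.133 0 0.074 0 0 0 0;0.167 0 0.095 0 0 0 0;0.2 0 0.115 0 0 0 0;0.233 0 0.137 0 0 0 0;0.267 0 0.159 0 0 0 0")

```text
time_s: 12.4
eef_pos: [509.4, 16.8, 252.2]
ee_rot: [-0.002, 0.697, 0.717, -0.001]
force: [0.3, -2.9, 0.3]
grip_width: 0.197
```

```bash
cat > look.py <<'E'
from h import *
p,R,q=cur();print(p,q["force"],q["time_s"],q["grip_width"])
# hatch angle: track the gold eye in the side view
s=eyes.capture("side");f=s["frame"].astype(int);n=nets.spot_in("eye",s);print([(np.round(d["rect"]).tolist(),round(d["confidence"],2)) for d in n][:2])
pin=np.array([p[0]+5.2,p[1]-131,p[2]+19]);print("elbow",proj(s,pin).round(1))
for th in np.arange(.3,1.05,.1):
    o=208.2*np.sin(th+.1446)-228.4;z=85+208.2*np.cos(th+.1446);print(round(th,2),proj(s,np.array([516.5,o,z])).round(1),round(o,1),round(z,1))
E
python3 look.py
```

```text
[509.37717785  16.78038299 252.22706216] [ 0.33148973 -2.94159206  0.30235875] 12.4 0.1969792383965887
[([239.0, 147.0, 297.0, 281.0], 0.61), ([390.0, 268.0, 406.0, 289.0], 0.5)]
elbow [281.6 177.6]
0.3 [272.2 180.5] -138.9 273.0
0.4 [279.6 181.4] -120.5 263.1
0.5 [286.4 182.9] -103.3 251.4
0.6 [292.6 185. ] -87.3 238.1
0.7 [298.2 187.6] -72.7 223.3
0.8 [303.  190.8] -59.7 207.0
0.9 [307.1 194.4] -48.4 189.6
1.0 [310.5 198.5] -38.8 171.1
```

drive_tool(series="0.033 0 0.023 0 0 0 0;0.067 0 0.048 0 0 0 0;0.1 0 0.075 0 0 0 0;0.133 0 0.103 0 0 0 0;0.167 0 0.132 0 0 0 0;0.2 0 0.163 0 0 0 0;0.233 0 0.195 0 0 0 0;0.267 0 0.229 0 0 0 0")

```text
time_s: 13.3
eef_pos: [508.1, 49.6, 224.2]
ee_rot: [-0.003, 0.697, 0.717, -0.001]
force: [0.9, -1.8, -0.9]
grip_width: 0.195
```

```bash
python3 look.py; python3 - <<'E'
from h import *
s=eyes.capture("side");save(s,"m.png",(230,150,340,240),6)
E
```

```text
[508.08825651  49.59623681 224.22167775] [ 0.88739133 -1.79079395 -0.90086856] 13.3 0.1952230785539522
[([240.0, 154.0, 310.0, 281.0], 0.74), ([291.0, 152.0, 367.0, 189.0], 0.41)]
elbow [294.3 181.9]
0.3 [272.2 180.5] -138.9 273.0
0.4 [279.6 181.4] -120.5 263.1
0.5 [286.4 182.9] -103.3 251.4
0.6 [292.6 185. ] -87.3 238.1
0.7 [298.2 187.6] -72.7 223.3
0.8 [303.  190.8] -59.7 207.0
0.9 [307.1 194.4] -48.4 189.6
1.0 [310.5 198.5] -38.8 171.1
```

View pics/m.png

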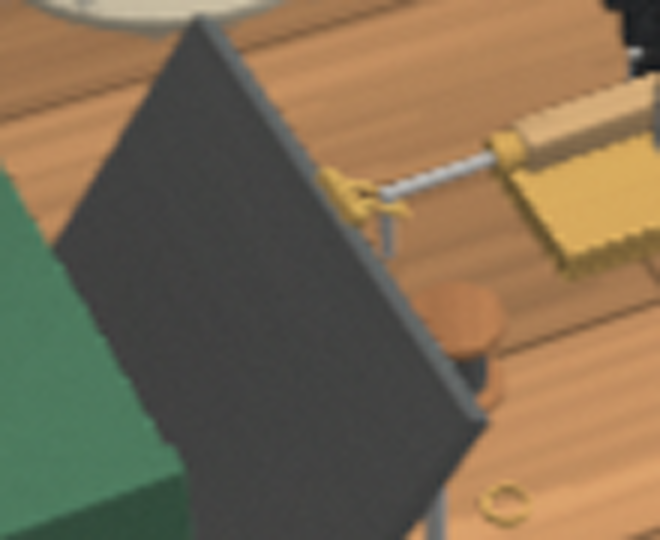

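drive_tool(series="0.025 0 0.026 0 0 0 0;0.05 0 0.053 0 0 0 0;0.075 0 0.08 0 0 0 0;0.1 0 0.109 0 0 0 0;0.125 0 0.14 0 0 0 0;0.15 0 0.172 0 0 0 0;0.175 0 0.205 0 0 0 0;0.2 0 0.24 0 0 0 0")

```text
time_s: 14.25
eef_pos: [506.9, 74.2, 195.1]
ee_rot: [-0.004, 0.697, 0.717, -0.001]
force: [-0.3, -2.7, -0.3]
grip_width: 0.195
```

```bash
python3 - <<'E'
from h import *
p,R,q=cur();print(p,q["force"],q["wrist_torque"])
s=eyes.capture("side");np.savez("f3.npz",a=s["frame"]);f=s["frame"].astype(int)
pin=np.array([p[0]+5.2,p[1]-131,p[2]+19]);print("elbow",proj(s,pin).round(1))
print((f[...,0]-f[...,2])[180:204,286:314])
E
```

```text
[506.94310931  74.15056002 195.06111285] [-0.26375524 -2.74263516 -0.28913432] [-0.56265048 -0.05735075 -0.00635868]
elbow [303.3 187.3]
[[ -2   0   0   0   2  34  75  87  81  74  66  65  67  70  72  74  75  76
   76  75  75  75  76  76  78  79  81  72]
 [  0   1   0  -1  -1   6  31  60  75  73  70  73  74  76  76  76  75  74
   75  76  77  78  81  82  83  83  84  74]
 [  0   0  -1   0   0  -1  19  59  89 101  90  76  76  75  74  75  76  76
   79  81  82  84  84  83  83  82  82  61]
 [  0   0   1   0   1   1  21  60  85  98  99  87  79  76  77  79  81  83
   85  84  84  84  83  84  66  42  24  14]
 [  1  -1   0   0   1   0   6  38  74  85  93 108 111  97  86  84  84  84
   83  83  83  65  41  25  15  10   7   4]
 [  1  -1   0   0   0  -1   0   7  48  81  93 105 112 104 100  98  85  83
   67  53  32  14  12   8   5  16  28  44]
 [  1   0   1   0   1  -1   0   1  27  65  85  95 108 103  87  88  74  34
   14  12  11   5  10  22  43  65  72  77]
 [  0   0   0   0   0   0   0  -1   7  32  66  84  95 108 108  90  41  11
    5   9  22  43  62  68  75  79  79  78]
 [ -1   0   0   1   0   0  
[... 1145 characters left out ...]
  0   0   0   0   0   0   0   0   0  -1   0   0  -1   1   1   0  -1   2
   44  87  97  98  96  97  97  94  85  80]
 [ -1  -2   0   0   0  -1   0   0   1   0   0   0   0   0   1   0   0  -1
   18  68  98  98  98  99 103 101  92  82]
 [  0   1   1   0   1   0   0   0   0   0   0   1   0   1   1   1   0   0
    2  35  82  99  98  99 102 103  98  87]
 [  0   0  -1   0   1   1   0   0   0   0   0  -1   0   0   1   0   0   0
    0   6  41  81  98  99 102 103 100  91]
 [  1  -1   1   0   0   2  -1  -1   0   1   2   1   1   0  -1  -1   0  -1
    1   0   6  61  98  99 102 103 100  93]
 [  0   1  -1   0   0   2   0   0   0  -1   0   0   0   0   1   0   0   0
   -1  -1  -1  34  81  99 101 103 100  96]]
```

drive_tool(series="0.017 0 0.022 0 0 0 0;0.033 0 0.045 0 0 0 0;0.05 0 0.07 0 0 0 0;0.067 0 0.095 0 0 0 0")

```text
time_s: 14.7
eef_pos: [506.2, 82.6, 182.7]
ee_rot: [-0.004, 0.697, 0.717, -0.001]
force: [0.8, -5.0, -2.2]
grip_width: 0.197
```

drive_tool(series="0.008 0 0.012 0 0 0 0;0.016 0 0.025 0 0 0 0;0.024 0 0.038 0 0 0 0;0.024 0 0.038 0 0 0 0")

```text
time_s: 15.1
eef_pos: [506.0, 85.5, 177.7]
ee_rot: [-0.004, 0.697, 0.717, -0.001]
force: [0.2, -5.1, -1.9]
grip_width: 0.195
```

drive_tool(series="0.008 0 0.014 0 0 0 0;0.016 0 0.028 0 0 0 0;0.016 0 0.028 0 0 0 0")

```text
time_s: 15.4
eef_pos: [505.9, 87.5, 174.2]
ee_rot: [-0.004, 0.697, 0.717, -0.001]
force: [1.7, -4.1, -1.8]
grip_width: 0.197
```

```bash
python3 - <<'E'
from h import *
p,R,q=cur();print(p,q["force"],q["wrist_torque"])
s=eyes.capture("side");f=s["frame"].astype(int)
pin=np.array([p[0]+5.2,p[1]-131,p[2]+19]);print("elbow",proj(s,pin).round(1))
print((f[...,0]-f[...,2])[184:204,296:318])
E
```

```text
[505.93034576  87.45281236 174.18790616] [ 1.72065538 -4.09427853 -1.82167909] [-0.68016951 -0.13049717  0.05903072]
elbow [308.  191.5]
[[  5  30  64  82  83  83  83  84  85  83  83  83  84  84  83  84  83  84
   83  74  59  55]
 [ -2   6  50  83  88  92  86  83  82  83  83  83  83  83  83  82  83  81
   82  78  67  57]
 [  0   0  43  84  86 104 101  84  83  84  83  82  83  82  83  81  82  80
   79  77  72  60]
 [ -1  -1  22  59  85  98 111 107  91  83  83  82  81  81  80  80  79  78
   78  70  53  25]
 [  1  -1   3  32  68  86  94 111 114  97  86  79  78  78  78  77  70  52
   28  13  13   9]
 [  0  -1   0   6  31  69  85  97 104 103 104  88  76  76  60  39  21  12
    9   5   4  15]
 [  1   0   1   1   6  47  84  91 106 105  94  74  54  29  14  11   8   6
   16  29  48  70]
 [  0   2   1   0  -1  30  67  85  98 104  95  59  26   9   5  16  30  47
   69  75  79  82]
 [  1   1   1   0   0   7  32  69  84  92  90  79  64  43  49  68  75  79
   81  81  80  79]
 [  1   1   2   1   0   0   6  39  69  77  74  68  71  94  98  83  82  80
   79  77  76  76]
 [  1  -1   2   0  -1   0   0   8
[... 197 characters left out ...]
6  11  14  44  74  74  78  81
   82  83  82  82]
 [  0   0   0  -1   0   1   1   0   0   3   5   5  16  53  82  81  83  82
   82  81  82  81]
 [  1   0   0   0   1   0  -1   0   1   0  -1   0  17  62  98  93  85  81
   80  79  78  78]
 [  0   1   1   0   1   0   0   0   0   0   0   0  19  63 102 101  92  81
   77  76  76  76]
 [  1   0   0   0   1   0   0   0   0   1   1   0  14  65 103 101  98  86
   76  75  74  75]
 [  1   1   0   0   0   1   0   0   0   1   1   0   5  38  85 101 100  90
   79  74  74  76]
 [  1   1   1   1   1   1   0   0   1   1   1   0   0   8  54  93  99  95
   83  77  79  80]
 [  0  -1   1   0  -1   1   0   0  -1   0   1   0   0  -1  22  75 100  95
   86  83  83  84]]
```

drive_tool(series="0.008 0 0.015 0 0 0 0;0.016 0 0.03 0 0 0 0;0.016 0 0.03 0 0 0 0")

```text
time_s: 15.75
eef_pos: [505.9, 89.2, 170.7]
ee_rot: [-0.004, 0.697, 0.717, -0.001]
force: [-1.1, -5.6, -0.5]
grip_width: 0.195
```

drive_tool(series="0.008 0 0.016 0 0 0 0;0.012 0 0.024 0 0 0 0;0.012 0 0.024 0 0 0 0")

```text
time_s: 16.05
eef_pos: [506.3, 89.6, 168.4]
ee_rot: [-0.003, 0.697, 0.717, -0.002]
force: [-0.0, -9.2, 2.4]
grip_width: 0.196
```

drive_tool(series="0.011 0 0 0 0 0 0;0.011 0 0 0 0 0 0;0.011 0 0 0 0 0 0")

```text
time_s: 16.35
eef_pos: [506.5, 89.6, 168.9]
ee_rot: [-0.002, 0.697, 0.717, -0.003]
force: [-0.8, -12.4, 1.3]
grip_width: 0.199
```

drive_tool(series="0.011 0 0 0 0 0 0;0.011 0 0 0 0 0 0;0.011 0 0 0 0 0 0;0.011 0 0 0 0 0 0;0.011 0 0 0 0 0 0;0.011 0 0 0 0 0 0;0.011 0 0 0 0 0 0")

```text
time_s: 17.05
eef_pos: [506.5, 89.6, 169.1]
ee_rot: [-0.001, 0.697, 0.717, -0.004]
force: [-0.9, -11.9, -0.1]
grip_width: 0.193
```

```bash
python3 - <<'E'
from h import *
p,R,q=cur();print(p,q["force"],q["wrist_torque"],R.as_matrix()[:,0])
s=eyes.capture("side");f=s["frame"].astype(int)
pin=np.array([p[0]+5.2,p[1]-131,p[2]+19]);print("elbow",proj(s,pin).round(1))
print((f[...,0]-f[...,2])[184:204,296:318])
E
```

```text
[506.54952402  89.55469726 169.11481241] [ -0.87568845 -11.92190613  -0.05500646] [-2.05579704  0.04411571 -0.09079178] [-0.02799341  0.99959961 -0.00412088]
elbow [308.8 192.8]
[[ -2  25  65  81  83  83  83  84  83  83  83  83  83  84  83  83  84  83
   83  73  58  55]
 [  0   6  32  69  87  87  83  82  83  83  84  83  83  84  83  82  82  82
   82  78  67  58]
 [  1   0  14  58  85  94  95  86  83  83  83  82  82  82  82  82  81  81
   79  78  71  61]
 [  0   0   2  38  78  89 105 103  86  82  82  81  81  81  81  79  78  79
   77  77  75  69]
 [  0   0  -1   9  51  85  98 112 108  93  82  80  79  78  77  77  76  77
   78  71  52  24]
 [  1   1   0   0  29  68  88 101 117 109  89  83  77  76  77  78  73  55
   25   9  11   8]
 [  0   0   0   0   5  32  69  89  95 101 101  98  88  80  64  40  22  13
    8   5   5  16]
 [  1   1   0   0   0   6  48  84  85  98 102  90  52  24  15  12   7   4
   15  27  45  66]
 [  0   1   0  -1   1   0  31  69  85  96 101 100  64  22   4  15  28  45
   66  73  76  79]
 [  1   1   1   0   0  -1   9  35  67  81  85  87  79  70  71  74  72  76
   79  78  
[... 238 characters left out ...]
0  27   3  22  49  78  84  80
   83  81  82  83]
 [ -1   1   0  -1   1   2   0   0   1  -2   3   6   3  26  59  81  83  81
   82  82  81  81]
 [  0   1   0   0   0   0   1   1   0  -1  -1   1   2  41  84  95  86  80
   80  80  78  78]
 [  0   0   2   0   1   1   0   0   0   1   0   0   1  46  90 101  92  83
   77  76  78  77]
 [  2   1   1   0   1   0   1   1   0  -1   1  -1   1  48  91 103  98  85
   75  76  76  74]
 [  0   0   0   0   2   1   0   0   0  -1   1   0  -1  32  82 103 100  90
   79  74  73  76]
 [  1   1   0   0   0   0   1   0   0   0   0   0   0   7  42  86  99  94
   83  77  78  80]
 [  1   1   0   1   0   1   1   2   1  -1  -1   1  -1   0   9  53  90  95
   86  81  83  85]]
```

drive_tool(series="0.011 0 0 0 0 0 0;0.011 0 0 0 0 0 0;0.011 0 0 0 0 0 0;0.005 0 0 0 0 0 0;-0.005 0 0 0 0 0 0;-0.022 0 0 0 0 0 0;-0.022 0 0 0 0 0 0;-0.022 0 -0.02 0 0 0 0;-0.022 0 -0.04 0 0 0 0;-0.022 0 -0.04 0 0 0 0")

```text
time_s: 18.1
eef_pos: [506.8, 87.1, 174.4]
ee_rot: [-0.0, 0.697, 0.717, -0.003]
force: [0.3, -0.2, -1.0]
grip_width: 0.198
```

drive_tool(series="0 0 -0.03 0 0 0 0;0 0 -0.06 0 0 0 0;0 0 -0.09 0 0 0 0;0 0 -0.09 0 0 0 0")

```text
time_s: 18.5
eef_pos: [507.1, 87.2, 185.8]
ee_rot: [-0.0, 0.697, 0.717, -0.003]
force: [0.0, -0.7, -1.5]
grip_width: 0.195
```

drive_tool(series="0 0 -0.03 0 0 0 0;0 0 -0.06 0 0 0 0;0 0 -0.09 0 0 0 0;0 0 -0.13 0 0 0 0;0 0 -0.17 0 0 0 0;0 0 -0.17 0 0 0 0")

```text
time_s: 19.1
eef_pos: [507.5, 87.3, 207.0]
ee_rot: [0.0, 0.697, 0.717, -0.003]
force: [0.2, -0.3, -2.5]
grip_width: 0.201
```

drive_tool(series="0 0 -0.08 0 0 0 0;0 0 -0.16 0 0 0 0;0 0 -0.3 0 0 0 0;0 0 -0.5 0 0 0 0;0 0 -0.5 0 0 0 0")

```text
time_s: 19.6
eef_pos: [508.9, 87.5, 270.4]
ee_rot: [0.003, 0.697, 0.717, -0.0]
force: [-0.3, 0.5, -1.7]
grip_width: 0.202
```

```bash
python3 - <<'E'
from h import *
p,R,q=cur();print(p,q["force"],q["time_s"],R.as_matrix()[:,0])
s=eyes.capture("side");t=eyes.capture("top")
a=s["frame"][150:290,230:330,::-1];b=t["frame"][140:280,310:410,::-1]
cv2.imwrite("pics/fin.png",cv2.resize(np.hstack([a,b]),None,fx=4,fy=4,interpolation=cv2.INTER_CUBIC))
print(step((539.7,212.2,270),108.57))
E
```

```text
[508.85733428  87.49383277 270.413976  ] [-0.29505063  0.45082701 -1.65674451] 19.6 [-0.02826618  0.99958953 -0.00466754]
(array([ 1.031,  0.296, -0.03 ]), array([-0.006,  0.008, -0.592]))
```

View pics/fin.png

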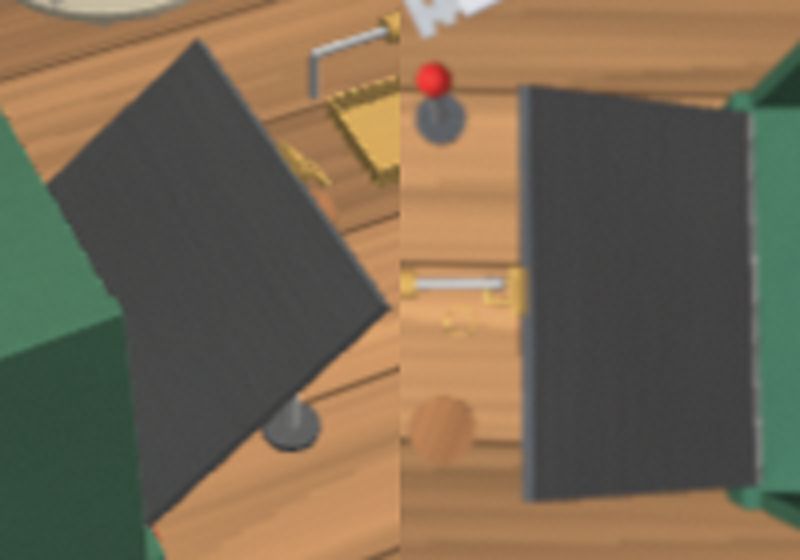

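drive_tool(series="0.3 0.1 0 0 0 -0.15 0;0.6 0.2 0 0 0 -0.3 0;0.9 0.29 0 0 0.005 -0.45 0;0.99 0.296 -0.03 -0.006 0.008 -0.592 0;0.99 0.296 -0.03 -0.006 0.008 -0.592 0;0.99 0.296 -0.03 -0.006 0.008 -0.592 0")

```text
time_s: 20.3
eef_pos: [539.5, 206.8, 269.0]
ee_rot: [-0.001, 0.584, 0.811, -0.001]
force: [0.2, 0.2, -1.4]
grip_width: 0.192
```

```bash
python3 - <<'E'
from h import *
p,R,q=cur();print(p,q["force"],q["time_s"]);print(step((539.5,212.2,160),108.57))
E
```

```text
[539.54333109 206.78660144 268.99882723] [ 0.22284958  0.23267913 -1.40347908] 20.3
(array([0.043, 0.016, 0.908]), array([-0.004, -0.   , -0.004]))
```

drive_tool(series="0.043 0.015 0.2 0 0 -0.004 0;0.043 0.015 0.5 0 0 -0.004 0;0.043 0.015 0.8 0 0 -0.004 0;0.043 0.015 0.9 0 0 -0.004 0;0.043 0.015 0.9 0 0 -0.004 0;0.043 0.015 0.9 0 0 -0.004 0")

```text
time_s: 20.9
eef_pos: [540.3, 211.9, 162.7]
ee_rot: [0.0, 0.584, 0.812, 0.0]
force: [0.6, 0.3, -0.8]
grip_width: 0.198
```

```bash
python3 - <<'E'
from h import *
p,R,q=cur();print(p,q["force"],q["time_s"]);print(step((539.4,212.1,72),108.57),R.as_matrix().round(3).tolist())
t=eyes.capture("top");r,w=meas(t,268,296,180,205,"sh")
print([(268+i,round(a,2),int(b)) for i,(a,b) in enumerate(zip(r,w)) if b>20])
# shank direction from the picture
for c in(278,):pass
E
```

```text
[540.25836454 211.88803762 162.69868896] [ 0.63741558  0.29408677 -0.83057122] 20.9
(array([ 0.004, -0.007,  0.756]), array([ 0.001,  0.001, -0.002])) [[-0.318, 0.948, 0.001], [0.948, 0.318, -0.0], [-0.0, 0.001, -1.0]]
[(268, np.float64(189.6), 60), (269, np.float64(189.37), 54), (270, np.float64(188.87), 47), (271, np.float64(188.59), 54), (272, np.float64(188.38), 55), (273, np.float64(187.94), 50), (274, np.float64(187.61), 57), (275, np.float64(187.42), 60), (276, np.float64(187.08), 62), (277, np.float64(186.62), 60), (278, np.float64(186.46), 61), (279, np.float64(186.23), 66), (280, np.float64(185.75), 69), (281, np.float64(185.5), 66), (282, np.float64(185.29), 65), (283, np.float64(184.92), 60), (284, np.float64(184.8), 55), (285, np.float64(185.31), 45)]
```

drive_tool(series="0.004 -0.007 0.3 0 0 -0.002 0;0.004 -0.007 0.6 0 0 -0.002 0;0.004 -0.007 0.75 0 0 -0.002 0;0.004 -0.007 0.75 0 0 -0.002 0;0.004 -0.007 0.75 0 0 -0.002 0")

```text
time_s: 21.45
eef_pos: [540.6, 212.4, 74.9]
ee_rot: [0.002, 0.584, 0.812, 0.001]
force: [-0.7, -0.2, -0.4]
grip_width: 0.199
```

```bash
python3 - <<'E'
from h import *
p,R,q=cur();print(p,q["force"],q["time_s"]);print(step((539.4,212.1,48),108.57))
E
```

```text
[540.62940765 212.37993712  74.8542987 ] [-0.74968523 -0.196511   -0.37464578] 21.45
(array([ 0.001, -0.011,  0.224]), array([0.008, 0.002, 0.001]))
```

drive_tool(series="0 -0.013 0 0.008 0.002 0 0;0 -0.013 0.06 0.008 0.002 0 0;0 -0.013 0.12 0.008 0.002 0 0;0 -0.013 0.17 0.008 0.002 0 0;0 -0.013 0.21 0.008 0.002 0 0;0 -0.013 0.21 0.008 0.002 0 0")

```text
time_s: 22.05
eef_pos: [538.8, 211.8, 48.7]
ee_rot: [-0.001, 0.584, 0.812, -0.0]
force: [-0.2, 0.2, -1.7]
grip_width: 0.2
```

drive_tool(series="0 0.002 0.008 0 0 0 0;0 0.002 0.016 0 0 0 0;0 0.002 0.022 0 0 0 0;0 0.002 0.022 0 0 0 0")

```text
time_s: 22.45
eef_pos: [539.1, 211.9, 46.1]
ee_rot: [-0.001, 0.584, 0.812, -0.0]
force: [0.5, -0.0, -1.2]
grip_width: 0.196
```

drive_tool(series="0 0 0.006 0 0 0 0;0 0 0.01 0 0 0 0;0 0 0.01 0 0 0 0")

```text
time_s: 22.75
eef_pos: [539.2, 211.9, 45.8]
ee_rot: [-0.0, 0.584, 0.812, -0.0]
force: [-4.4, -0.8, 6.4]
grip_width: 0.2
```

drive_tool(series="0 0 0 0 0 0 0.3;0 0 0 0 0 0 0.5;0 0 0 0 0 0 0.8;0 0 0 0 0 0 1;0 0 0 0 0 0 1;0 0 0 0 0 0 1;0 0 0 0 0 0 1;0 0 0 0 0 0 1")

```text
time_s: 23.55
eef_pos: [539.2, 211.9, 45.8]
ee_rot: [-0.0, 0.584, 0.812, -0.0]
force: [-0.2, 0.2, 0.5]
grip_width: 0.998
```

drive_tool(series="0 0 -0.1 0 0 0 1;0 0 -0.3 0 0 0 1;0 0 -0.6 0 0 0 1;0 0 -1 0 0 0 1;0 0 -1 0 0 0 1;0 0 -1 0 0 0 1")

```text
time_s: 24.15
eef_pos: [539.6, 212.0, 167.4]
ee_rot: [0.001, 0.584, 0.812, 0.001]
force: [0.0, 0.3, -0.9]
grip_width: 1.001
```

drive_tool(series="0.4 0 -0.4 0 0 0 1;0.8 -0.4 -0.8 0 0 0 1;1 -0.8 -0.8 0 0 0 1;1 -0.8 -0.8 0 0 0 1;1 -0.8 -0.8 0 0 0 1")

```text
time_s: 24.65
eef_pos: [406.8, 296.7, 264.7]
ee_rot: [0.001, 0.582, 0.813, 0.001]
force: [0.4, 0.2, -0.5]
grip_width: 1.0
```

```bash
python3 - <<'E'
from h import *
p,R,q=cur();print(p,q["force"],q["time_s"],q["grip_width"])
s=eyes.capture("side");t=eyes.capture("top")
r,w=meas(t,268,296,180,205,"sh");print([(268+i,round(a,2),int(b)) for i,(a,b) in enumerate(zip(r,w)) if b>20])
s0=cv2.imread("pics/side0.png");t0=cv2.imread("pics/top0.png")
for n,o,c in(("side",s0,s),("top",t0,t)):
    d=cv2.absdiff(o,c["frame"][:,:,::-1].copy()).max(2);m=(d>40).astype(np.uint8)
    k,_,st,ce=cv2.connectedComponentsWithStats(cv2.dilate(m,np.ones((3,3),np.uint8)))
    print(n,[(st[i,:4].tolist(),int(st[i,4])) for i in range(1,k) if st[i,4]>12])
for nm,im in(("side",s),("top",t)): print(nm,[(np.round(d["rect"]).tolist(),round(d["confidence"],2)) for d in nets.spot_in("rod",im)+nets.spot_in("hatch",im)])
E
```

```text
[406.76258175 296.72086049 264.69969976] [ 0.42350076  0.18016865 -0.45741223] 24.65 0.9999529251972268
[(274, np.float64(194.21), 39), (275, np.float64(193.93), 45), (276, np.float64(193.62), 53), (277, np.float64(193.4), 52), (278, np.float64(192.98), 42), (279, np.float64(192.6), 58), (280, np.float64(192.4), 53), (281, np.float64(191.93), 42), (282, np.float64(191.7), 47), (283, np.float64(191.44), 45), (284, np.float64(191.05), 38), (285, np.float64(190.68), 47), (286, np.float64(190.47), 45), (287, np.float64(190.18), 44), (288, np.float64(189.84), 45), (289, np.float64(189.92), 39)]
side [([246, 0, 83, 96], 2700), ([277, 0, 20, 15], 182), ([298, 0, 32, 30], 499), ([340, 0, 31, 30], 465), ([379, 0, 70, 118], 4766), ([218, 72, 51, 45], 1350), ([223, 152, 106, 130], 5450), ([398, 189, 8, 7], 35), ([403, 198, 4, 4], 14), ([373, 208, 8, 8], 33), ([370, 217, 13, 7], 44)]
top [([339, 153, 70, 114], 6264), ([248, 193, 20, 8], 71), ([221, 200, 25, 10], 92), ([224, 209, 12, 6], 40), ([21, 219, 182, 181], 18895), ([0, 350, 55, 50], 1479), ([312, 376, 6, 4], 22), ([298, 380, 41, 20], 571)]
side [([363.0, 188.0, 415.0, 232.0], 0.93), ([388.0, 265.0, 409.0, 290.0], 0.25), ([244.0, 160.0, 328.0, 280.0], 0.65)]
top [([219.0, 190.0, 276.0, 218.0], 0.65), ([338.0, 162.0, 400.0, 266.0], 0.85), ([331.0, 144.0, 530.0, 279.0], 0.28)]
```

```bash
python3 - <<'E'
from h import *
t0={"frame":cv2.imread("pics/top0.png")[:,:,::-1]};s0=cv2.imread("pics/side0.png")[:,:,::-1].astype(int)
r,w=meas(t0,268,296,180,205,"sh");print([(268+i,round(a,2)) for i,(a,b) in enumerate(zip(r,w)) if b>20])
s=eyes.capture("side")["frame"].astype(int)
print((s0[...,0]-s0[...,2])[224:238,356:372]);print((s[...,0]-s[...,2])[224:238,356:372])
print((s0[...,0]-s0[...,2])[184:200,400:418:2]);print((s[...,0]-s[...,2])[184:200,400:418:2])
E
```

```text
[(274, np.float64(194.83)), (275, np.float64(194.51)), (276, np.float64(194.24)), (277, np.float64(193.85)), (278, np.float64(193.58)), (279, np.float64(193.35)), (280, np.float64(192.91)), (281, np.float64(192.58)), (282, np.float64(192.36)), (283, np.float64(191.81)), (284, np.float64(191.57)), (285, np.float64(191.37)), (286, np.float64(190.92)), (287, np.float64(190.59)), (288, np.float64(190.44)), (289, np.float64(190.42))]
[[104 103 104 106 106 107 108 108  89  36   4   7  19  20  37  51]
 [104 105 107 107 107 108 108  76  27   4  17  61  91  81  46  36]
 [107 108 108 107 108 100  50  13   1  20  64  99 105  94  70  44]
 [108 107 107 107 107  77  17   1  13  65  94  92  81  71  65  69]
 [108 107 107 106 107  68   6  31  62  78  73  67  70  80  88  94]
 [106 107 106 105  95  50   2  31  63  68  77  87  92  95  97  97]
 [105 104  99  89  71  29   1  42  85  93  94  96  97  96  97  96]
 [ 91  80  71  66  62  30  13  61  96  96  98  96  96  97  96  94]
 [ 67  70  79  88  75  30  16  63  96  96  96  96  94  95  95  97]
 [ 87  93  96  96  70  18  17  62  96  93  94  94  95  97 100 10
[... 1760 characters left out ...]
90  79  64  41  28  33  54  58 100]
 [ 85  67  53  28  26  32  48  48 105]]
[[104 107 104 102 100 101 100 101 100]
 [104  94  85  99 100 100 100 100 100]
 [ 96  66  59 100  99 100 100 102 102]
 [ 74  50  51 100  97 100 102 103 103]
 [ 65  42  43  95  93  94 104 103 104]
 [ 73  38  42  89  90  90  99 103 104]
 [ 63  36  49  92  89  89  95 103 100]
 [ 47  37  80  89  88  90  82  96 101]
 [ 36  67  91  89  91  85  63  69 104]
 [ 35  92  90  90  90  68  54  50 105]
 [ 71  92  89  90  80  55  49  55 105]
 [ 89  89  89  87  65  40  36  76 101]
 [ 90  90  90  71  59  30  27  85  99]
 [ 89  90  81  64  44  25  42  73  97]
 [ 90  89  65  56  28  33  54  57 100]
 [ 91  73  63  35  27  33  49  47 105]]
```

```bash
python3 -c "
from h import *
print(ctrl.finish_job(), telemetry.sense()['time_s'])"
```

```text
the job is handed in; nothing more can be done
the job is handed in; nothing more can be done
```

The job is done and handed in at about 25 s of the 72 s allowed. The hatch is sitting on the red ball of the rest post nearest the base, and the rod is back in its cradle with the hook hanging down.

**Seating the hatch:** I dropped the hook through the eye without contact and swung the hatch down. The readings at the end of each move were about 2–6 N until the hatch stopped at about 0.94 rad by my estimate. I then held it there for a little over a second. That pull read 12.4 N, then 11.9 N. The highest force I read was 12.4 N, but I only saw forces at the end of each move, so brief peaks in between are not ruled out.

**Last checks:**
- **Hatch:** it stayed down after I lifted the pin out. I worked out the contact with the ball from the angle and the sharp rise in force. The hatch hides the ball in both views, so I never saw it directly.
- **Rod:** it lies parallel to where it started, about 1–1.5 mm to one side within the notch play, with the pin vertical.
- **Bench:** comparing before and after pictures, only the arm, the hatch and that small shift of the rod had changed.

**Disagreements along the way:** the first height measurements of the balls and the rod came out 3–5 mm too high against the text. My first pin alignment was about 1.4 mm off, and I corrected it before lowering the hook.

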